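Load a label roll on the unwinder and snap its retaining cap on

TASK

Put the fresh label roll on the empty label unwinder: slide its core down over the upright spindle until the roll lies flat on the round carrier disc, and let go of it. Then set the grey snap cap, flange down, on the stud that stands out above the roll and press it straight down past the click until it is fully home; do not let up after the click, but finish with the gripper still pressing the cap down firmly (about 10 N). Leave the spent core, the stamp, the pen and the small tub where they are.

Things in the scene. Friction and masses are not known exactly. Their poses are not given: they have to be found in the camera images.
- reel_mid (a point): fresh label roll, axis upright on the table: white paper cylinder 60 mm in diameter, 36 mm high, about 120 g, with a brown cardboard core whose straight through-hole is 31 mm wide. This point is its centre, half-way up (18 mm above its underside). z is its axis; either end may go down. Grip it from above across the 60 mm.
- cap_mid (a point): snap cap, flange down on the table: grey plastic, 44 mm high, 60 g; flange 46 mm in diameter and 6 mm high, tapering by 9 mm up into a fluted grip 34 mm in diameter, closed on top. This point is on its axis (z), 22 mm above the underside. Blind bore below, 20 mm deep: mouth 20 mm wide, 16 mm lip at 2 to 4.5 mm up, then 22 mm wide. Grip it from above across the 34 mm grip.
- carrier (a point): label unwinder, fixed: steel base plate 192 x 90 mm with a white carrier disc 66 mm in diameter (top 16 mm above the table) round an upright spindle. This point is on the spindle's axis at the disc's top, where the roll's underside comes to lie. Two guide pins and a peel plate, under 50 mm high, stand 90 to 146 mm from the axis towards the stand's -x (roughly towards the robot).
- shoulder (a point): flat top of the spindle (28 mm in diameter, bevelled edge), on its axis, 38 mm above the disc; the cap's underside comes to lie here. A stud 14 mm in diameter rises 16 mm from it. The cap's lip must go over sprung balls in the stud: about 9 N, building up until the cap's underside is 8 mm above the shoulder; then a click, the balls draw the cap on down, and the force rises again at the shoulder.
- unwinder: the whole label unwinder (fixed); origin on the spindle's axis at table level
- snap_cap: the same snap cap; origin on its axis at the underside
- spent_core: bystander: the empty brown cardboard core of the last roll, a tube 36 mm outside, 31 mm inside, 36 mm high, standing on the table; origin at its underside
- stamp: bystander: black hand stamp, 35 x 46 mm, 100 mm high, standing; origin at its underside
- pen: bystander: marker pen 140 mm long, 17 mm thick, lying; origin at its underside, half-way along
- tub: bystander: small white round tub, 70 mm across, 45 mm high; origin at its underside
- label_reel: the same label roll; origin on its axis at the underside

How it is judged:
By the outcome, as a careful person would: the job done as asked, in the order asked, and still so for the second after the job is handed in, while the arm keeps its last pose, push and grip.
It also fails if it takes over 61 s, if anything falls off the work surface, if the arm or the gripper's body presses on something with over 40 N, if the wrist force passes 120 N, or if a joint passes its speed limit or range.

ROBOT

A 7-joint arm with a two-finger parallel gripper is mounted at the origin on a cart in front of the work surface, level with it; the furniture and walls round the work are solid. World frame = base frame: x ahead of the robot, y to its left, z up, the work surface at z = 0. Lengths are in m, angles in rad, forces in N, time in s.
With the tool pointing down it reaches from about 0.4 to 0.85 m from the base axis. Payload 10.4 kg.
Tool frame: the origin (TCP) lies midway between the tips of the shut fingers; the grasp point (between the pads) lies 19 mm behind it (grip_point_offset is the distance from the TCP to the grasp point, in m); y points along the fingers, z is the direction in which the jaws open and shut, and the axes are right-handed (so a half turn about y gives the same grasp; the last joint's range is limited). The gripper opens to 85 mm and grips with 20 to 120 N. Pads are 22 mm wide; open, the fingers measure 114 mm over their backs; the gripper's body (76 mm by 85 mm) begins 54 mm behind the grasp point. The pads swing forward as they close: fully open they stand 13 mm farther back than shut.
Start: joints at [1.155, 0.332, -0.065, 1.46, 0.022, 1.35, -0.088], TCP at [0.239, -0.577, 0.231] pointing down, gripper open.
Joint ranges: [-2.6, 2.6], [-0.5, 2.12], [-1.47, 1.34], [0.16, 2.42], [-1.27, 4.41], [0.06, 2.06], [-2.6, 2.6]. Speed limits (rad/s): [2.22, 2.22, 2.79, 2.79, 3.14, 3.14, 3.14].

INTERFACE

Orientations are given as a unit quaternion [x, y, z, w].
In Python, from workcell import * gives the robot as it stands.
- The arm moves only by the tool send_rows, never from a script. Its argument "motion" is a list of rows, each a list of 7 numbers: the opening in per cent of the stroke, from 0 (shut) to 100 (fully open), then the shift along the tool's x, y, z in m, then the turn, a rotation vector about the tool's x, y, z in rad. In form: [[claw, tx, ty, tz, ax, ay, az], ...]. A call has 1 to 10 rows; each row is the pose to reach, as a shift and turn from the pose commanded when the call began, along the tool's axes at that moment; what a row does not reach only later rows make up. A row lasts 1/12 s, in which the tool goes at most 41.7 mm and 7.16 degrees, less where a joint would pass 70% of its speed; a pose out of reach is approached as far as the arm can. A call with a gripper value outside its range is refused whole. The fingers move at their own pace and stop on an object; "squeeze" is the grip in N (left out, the last holds). Time passes only in rows, so rows that repeat a pose let the fingers close. It gives the time, the measured TCP pose, the force and the opening at its end, in the units of the state.
- get_obs(): the state, without advancing time (a new reading comes with each control period).
- camera(name): name is "scene" or "side" or "wrist"; returns a dict with "pixels" (420x560x3 uint8, red, green, blue), "range_z" (420x560 float32, m along the optical axis (not along the pixel's ray), 0 where there is no reading), "fovy" (degrees; the focal length in pixels is half the picture's height over the tangent of half this angle, whatever the lens; pixels are square), "cx", "cy" (the principal point, pixels), "view" (4x4, takes a point from world to camera coordinates); the wrist camera has in their place "T_tool_cam" (4x4, takes a point from camera to tool coordinates, whose origin is the TCP and whose axes are the tool frame's). Camera axes: x right, y down, z forward; pixel columns grow to the right and rows downward; lengths in m; the calibration is good to about 2 mm. A picture is of the moment at which its call begins: read the wrist's pose just before it.
- hand_in(): hands the job in, once; it reports no verdict.
The state is a dict: "clock": time; "joint_pos": joint angles; "joint_velocities": joint speeds; "tau": joint torques, N m; "position": TCP position; "ee_rot": TCP orientation; "ft_force": force on the tool from outside, world axes, zero at the start; "torque": the same for the moment, N m; "grip_width": opening from 0.0 (shut) to 1.0 (fully open).
Only numpy, scipy, OpenCV 4.12 (cv2) and the standard library are available. Lean on these libraries where they do the work, as an engineer would, in place of code of your own. Each camera call takes 0.05 s, during which the arm holds its last target.

## Working session

There is one attempt and no reset: what is moved stays moved. The work goes in short steps, Python scripts to look and compute and a tool call to move; the robot and the scene stay as the last step left them, time stands still between calls to the robot, and variables do not carry over. Pictures are saved under pics/ and viewed, and the job is handed in when it is done.

Besides the shell and the picture viewer there is one more tool, called after ">>>" by a JSON object that holds its "method" and its "body". send_rows: Moves the arm, as the interface text tells. Its arguments: {"type":"object","properties":{"motion":{"type":"array"},"squeeze":{"type":"number"}},"required":["motion"]}

```bash
mkdir -p pics; ls; cat > h.py <<'E'
from workcell import *
import numpy as np, cv2
def snap(n,f):
    o=get_obs(); c=camera(n); cv2.imwrite('pics/'+f,cv2.cvtColor(c['pixels'],cv2.COLOR_RGB2BGR))
    np.savez('/tmp/'+f+'.npz',pos=o['position'],rot=o['ee_rot'],**{k:v for k,v in c.items()})
    return o,c
E
python3 - <<'E'
from h import *
for n in['scene','side','wrist']:
    o,c=snap(n,n+'1.png')
    print(n,c['fovy'],c['cx'],c['cy'])
print(get_obs())
E
```

```text
pics
scene 45.96037845849879 278.41525282821146 209.73797319981304
side 46.22917623204035 287.95339189987794 208.34138710942648
wrist 66.91842999177356 281.3348161066794 203.34533017836858
{'clock': 0.15, 'joint_pos': array([ 1.15537683,  0.33273012, -0.06470317,  1.46071527,  0.02162334,
        1.34989802, -0.08849605]), 'joint_velocities': array([ 0.00035878, -0.002078  , -0.0016953 , -0.00209594, -0.00037076,
        0.00094176,  0.00093317]), 'tau': array([-4.98308564e-04, -6.25825095e+01,  4.82155639e-02, -3.91852283e+01,
        1.61139714e-02,  7.49077677e-03, -4.18503888e-06]), 'position': array([ 0.23913911, -0.5771493 ,  0.2307124 ]), 'ee_rot': array([-0.13809663,  0.69387003, -0.6931491 ,  0.13790584]), 'ft_force': array([-0.01072173, -0.30446677,  0.34984137]), 'torque': array([ 0.05500271, -0.00784762,  0.02615062]), 'grip_width': 0.9987412051959008}
```

View pics/scene1.png

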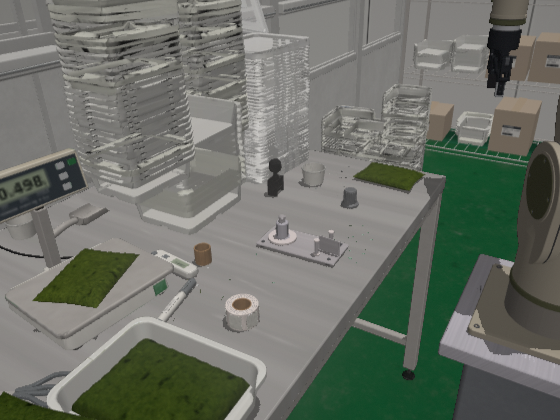

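View pics/side1.png

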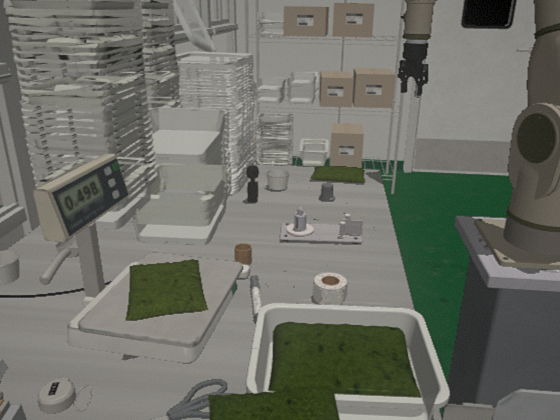

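View pics/wrist1.png

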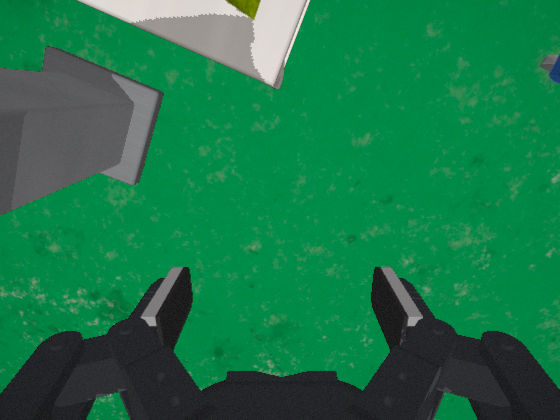

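The roll is at scene (242,312) and side (330,289). The cap is at scene (350,198) and side (327,192). The unwinder spindle is at scene (282,232) and side (300,222). The wrist camera sees only floor. Next I'll measure positions.

```bash
cat >> h.py <<'E'
def load(f): return dict(np.load('/tmp/'+f+'.npz'))
def K(c):
    f=210/np.tan(np.radians(float(c['fovy']))/2); return f,float(c['cx']),float(c['cy'])
def Rq(q):
    from scipy.spatial.transform import Rotation as R; return R.from_quat(q).as_matrix()
def camT(c):
    if 'view' in c: return np.linalg.inv(c['view'])
    T=np.eye(4);T[:3,:3]=Rq(c['rot']);T[:3,3]=c['pos']; return T@c['T_tool_cam']
def cloud(c):
    f,cx,cy=K(c); v,u=np.mgrid[:420,:560]; z=c['range_z']
    P=np.stack([(u-cx)/f*z,(v-cy)/f*z,z],-1); T=camT(c)
    W=P@T[:3,:3].T+T[:3,3]; W[z==0]=np.nan; return W
def ray(c,u,v,h):
    f,cx,cy=K(c);T=camT(c); d=T[:3,:3]@[(u-cx)/f,(v-cy)/f,1]; o=T[:3,3]; return o+d*(h-o[2])/d[2]
E
python3 - <<'E'
from h import *
import numpy as np
R={'scene':dict(roll=(215,285,270,340),cap=(335,180,365,212),unw=(255,210,350,268),core=(190,240,216,270)),
'side':dict(roll=(308,268,352,308),cap=(315,178,340,206),unw=(275,200,365,248),core=(230,240,256,270))}
for n in R:
    c=load(n+'1.png');W=cloud(c)
    for k,(a,b,d,e) in R[n].items():
        w=W[b:e,a:d].reshape(-1,3); zs=w[:,2]
        print(n,k,'table z',np.nanpercentile(zs,[2,20,50,90,99.5]).round(4))
        for lo,hi in ((.006,.013),(.013,.02),(.03,.04),(.033,.039),(.04,.05),(.045,.056),(.06,.08)):
            m=(zs>lo)&(zs<hi); 
            if m.sum()>5: print('  ',lo,hi,m.sum(),w[m].min(0).round(3),w[m].max(0).round(3),np.median(w[m],0).round(4))
    im=cv2.imread('pics/'+n+'1.png')
    a=cv2.resize(im[210:268,255:350],None,fx=4,fy=4,interpolation=3) if n=='scene' else cv2.resize(im[195:250,270:370],None,fx=4,fy=4,interpolation=3)
    cv2.imwrite(f'pics/{n}_unw.png',a)
E
```

```text
scene roll table z [-0.0005  0.0009  0.0023  0.0369  0.0394]
   0.006 0.013 92 [0.443 0.268 0.006] [0.493 0.311 0.013] [0.4571 0.3029 0.0093]
   0.013 0.02 124 [0.442 0.262 0.013] [0.491 0.312 0.02 ] [0.4601 0.2974 0.0169]
   0.03 0.04 580 [0.443 0.249 0.03 ] [0.504 0.312 0.04 ] [0.4727 0.2837 0.0369]
   0.033 0.039 488 [0.445 0.249 0.033] [0.504 0.311 0.039] [0.4734 0.2834 0.0371]
scene cap table z [-0.0005  0.0011  0.0025  0.0349  0.0465]
   0.006 0.013 69 [ 0.467 -0.274  0.006] [ 0.513 -0.204  0.013] [ 0.484  -0.2166  0.0091]
   0.013 0.02 38 [ 0.472 -0.235  0.013] [ 0.505 -0.21   0.02 ] [ 0.4814 -0.2191  0.0166]
   0.03 0.04 49 [ 0.474 -0.234  0.03 ] [ 0.502 -0.213  0.04 ] [ 0.484  -0.218   0.0344]
   0.033 0.039 24 [ 0.474 -0.232  0.033] [ 0.502 -0.213  0.039] [ 0.4839 -0.2196  0.0358]
   0.04 0.05 77 [ 0.473 -0.247  0.04 ] [ 0.505 -0.21   0.048] [ 0.4891 -0.2269  0.0449]
   0.045 0.056 33 [ 0.475 -0.243  0.045] [ 0.505 -0.213  0.048] [ 0.4901 -0.2317  0.0461]
scene unw table z [-0.0005  0.0012  0.0027  0.0224  0.0658]
   0.006 0.013 1057 [ 0.403 -0.038  0.006] [0.645 0.06  0.01
[... 2279 characters left out ...]
 0.05 139 [ 0.406 -0.016  0.04 ] [0.563 0.044 0.05 ] [0.4499 0.0209 0.0442]
   0.045 0.056 98 [ 0.406 -0.016  0.045] [0.563 0.044 0.056] [0.5431 0.0224 0.0488]
   0.06 0.08 30 [0.544 0.009 0.06 ] [0.558 0.025 0.07 ] [0.5501 0.0192 0.0662]
side core table z [-0.0021 -0.0007  0.0148  0.0564  0.0586]
   0.006 0.013 42 [0.637 0.171 0.006] [0.676 0.216 0.012] [0.6549 0.1814 0.0096]
   0.013 0.02 89 [0.636 0.151 0.013] [0.676 0.23  0.02 ] [0.6488 0.1844 0.017 ]
   0.03 0.04 97 [0.641 0.146 0.03 ] [0.677 0.187 0.037] [0.6599 0.1684 0.0339]
   0.033 0.039 63 [0.642 0.146 0.033] [0.677 0.187 0.037] [0.6599 0.1666 0.0346]
   0.045 0.056 13 [0.638 0.278 0.05 ] [0.649 0.291 0.056] [0.639  0.2864 0.0533]
```

```bash
python3 - <<'E'
import cv2,numpy as np
a=cv2.imread('pics/scene_unw.png');b=cv2.imread('pics/side_unw.png')
im=np.zeros((a.shape[0]+b.shape[0],400,3),np.uint8);im[:a.shape[0],:a.shape[1]]=a;im[a.shape[0]:,:b.shape[1]]=b
cv2.imwrite('pics/unw.png',im)
E
```

```text
(no output)
```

View pics/unw.png

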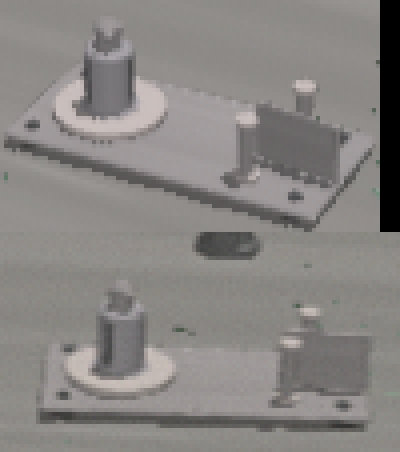

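```bash
cat >> h.py <<'E'
def plan(p,yaw_jaw=None):
    """shift (tool axes) from measured pose to TCP target p; turn so tool y is down and z lies at yaw_jaw (rad from world x)"""
    from scipy.spatial.transform import Rotation as Ro
    o=get_obs();R=Rq(o['ee_rot']); out=R.T@(np.array(p)-o['position'])
    rv=np.zeros(3)
    if yaw_jaw is not None:
        best=None
        for a in (yaw_jaw,yaw_jaw+np.pi):
            y=np.array([0,0,-1.]);z=np.array([np.cos(a),np.sin(a),0]);x=np.cross(y,z)
            r=Ro.from_matrix(R.T@np.stack([x,y,z],1)).as_rotvec()
            if best is None or np.linalg.norm(r)<np.linalg.norm(best): best=r
        rv=best
    print('pos',o['position'].round(4),'shift',out.round(4),'turn',rv.round(4),'t',round(o['clock'],2),'F',o['ft_force'].round(1),'w',round(float(o['grip_width']),3)); return out,rv
E
python3 - <<'E'
from h import *
print(Rq(get_obs()['ee_rot']).round(3)); print(load('wrist1.png')['T_tool_cam'].round(3))
plan([.49,-.2265,.23],np.pi/2)
plan([.49,-.2265,.23],0)
E
```

```text
[[-0.924 -0.     0.383]
 [-0.383  0.001 -0.924]
 [ 0.    -1.    -0.001]]
[[-0.     0.945  0.328 -0.085]
 [-0.    -0.328  0.945 -0.142]
 [ 1.    -0.     0.     0.001]
 [ 0.     0.     0.     1.   ]]
pos [ 0.2391 -0.5771  0.2307] shift [-0.366   0.0009 -0.2279] turn [1.000e-03 3.928e-01 3.000e-04] t 0.15 F [-0.  -0.3  0.3] w 0.999
pos [ 0.2391 -0.5771  0.2307] shift [-0.366   0.0009 -0.2279] turn [ 1.0000e-03 -1.1779e+00 -6.0000e-04] t 0.15 F [-0.  -0.3  0.3] w 0.999
```

>>> {"method": "send_rows", "body": {"motion": [[100, -0.02, 0, -0.012, 0, 0.03, 0], [100, -0.055, 0, -0.034, 0, 0.07, 0], [100, -0.09, 0, -0.056, 0, 0.11, 0], [100, -0.125, 0, -0.078, 0, 0.15, 0], [100, -0.16, 0, -0.1, 0, 0.19, 0], [100, -0.195, 0, -0.122, 0, 0.23, 0], [100, -0.23, 0, -0.144, 0, 0.27, 0], [100, -0.265, 0, -0.166, 0, 0.31, 0], [100, -0.3, 0, -0.188, 0, 0.35, 0], [100, -0.335, 0, -0.21, 0, 0.393, 0]]}}

```text
clock: 0.98
position: [0.469, -0.2533, 0.2314]
ee_rot: [-0.001, -0.707, 0.707, 0.001]
ft_force: [1.1, 0.2, -0.4]
grip_width: 0.997
```

```bash
python3 - <<'E'
from h import *
plan([.49,-.2265,.23],np.pi/2)
E
```

```text
pos [ 0.469  -0.2533  0.2314] shift [-0.0209  0.0013 -0.0269] turn [-0.0003 -0.0023 -0.0001] t 0.98 F [ 1.1  0.2 -0.4] w 0.997
```

>>> {"method": "send_rows", "body": {"motion": [[100, -0.005, 0.001, -0.013, 0, 0, 0], [100, -0.005, 0.001, -0.026, 0, 0, 0], [100, -0.005, 0.001, -0.026, 0, 0, 0]]}}

```text
clock: 1.23
position: [0.4735, -0.2267, 0.2302]
ee_rot: [-0.001, 0.707, -0.707, 0.001]
ft_force: [-0.9, -0.6, 0.1]
grip_width: 1.003
```

```bash
python3 - <<'E'
from h import *
o,c=snap('wrist','w_cap.png'); print(o['position'],o['joint_velocities'].round(3))
E
```

```text
[ 0.47347703 -0.2267223   0.23015987] [ 0.038  0.007  0.051 -0.015  0.016 -0.002  0.043]
```

View pics/w_cap.png

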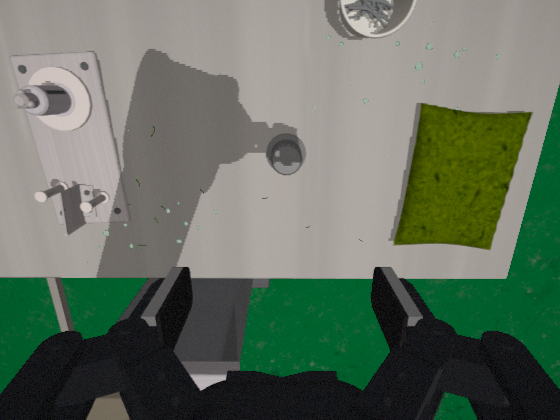

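The wrist view shows the cap at about (286,154), the spindle stud at about (20,100), and the disc centred near (58,98). I'll measure the cap here.

```bash
cat >> h.py <<'E'
def circ(p):
    A=np.c_[2*p,np.ones(len(p))];s=np.linalg.lstsq(A,(p**2).sum(1),rcond=None)[0]; return s[:2],np.sqrt(s[2]+s[0]**2+s[1]**2)
def edgecirc(c,u0,v0,u1,v1,lo,hi):
    """circle round the connected patch with cloud z in lo..hi in the box"""
    W=cloud(c);z=W[...,2];m=np.zeros(z.shape,np.uint8);m[v0:v1,u0:u1]=((z>lo)&(z<hi))[v0:v1,u0:u1]
    cs,_=cv2.findContours(m,cv2.RETR_EXTERNAL,cv2.CHAIN_APPROX_NONE); k=max(cs,key=cv2.contourArea)
    (a,b),r=cv2.minEnclosingCircle(k); h=np.nanmedian(z[m>0]); el=cv2.fitEllipse(k)
    e=np.array([ray(c,u,v,h)[:2] for u,v in k[:,0]]); cc,rr=circ(e)
    print('px',len(k),'ellipse',np.round(el[0],1),np.round(el[1],1),'h',h.round(4),'circ',cc.round(4),'r',rr.round(4),'ellc',ray(c,*el[0],h).round(4)); return cc,rr,h
E
python3 - <<'E'
from h import *
c=load('w_cap.png')
W=cloud(c); print('table',np.nanmedian(W[200:260,180:380,2]).round(4))
edgecirc(c,255,125,320,190,.040,.048)
edgecirc(c,255,125,320,190,.003,.05)
edgecirc(c,10,55,100,140,.0125,.021)
E
```

```text
table -0.0001
px 91 ellipse [285.6 159.1] [30.  30.4] h 0.0436 circ [ 0.4927 -0.2317] r 0.0158 ellc [ 0.493  -0.2317  0.0436]
px 113 ellipse [285.2 153.7] [38.3 40.2] h 0.0424 circ [ 0.4981 -0.2313] r 0.0205 ellc [ 0.4985 -0.2313  0.0424]
px 239 ellipse [60.  98.4] [53.9 66.9] h 0.0159 circ [0.551 0.009] r 0.0284 ellc [0.552  0.0091 0.0159]
```

>>> {"method": "send_rows", "body": {"motion": [[100, -0.005, 0, -0.02, 0, 0, 0], [100, -0.014, 0, -0.055, 0, 0, 0], [100, -0.023, 0, -0.09, 0, 0, 0], [100, -0.032, 0, -0.125, 0, 0, 0], [100, -0.041, 0, -0.16, 0, 0, 0], [100, -0.05, 0, -0.195, 0, 0, 0], [100, -0.058, 0, -0.225, 0, 0, 0], [100, -0.0615, 0, -0.24, 0, 0, 0], [100, -0.0615, 0, -0.24, 0, 0, 0], [100, -0.0615, 0, -0.24, 0, 0, 0]]}}

```text
clock: 2.12
position: [0.5349, 0.0091, 0.2301]
ee_rot: [-0.0, -0.707, 0.707, 0.001]
ft_force: [0.3, -0.9, 0.5]
grip_width: 1.0
```

>>> {"method": "send_rows", "body": {"motion": [[100, 0, 0, 0, 0, 0, 0], [100, 0, 0, 0, 0, 0, 0]]}}

```text
clock: 2.28
position: [0.5348, 0.0082, 0.2302]
ee_rot: [-0.001, -0.707, 0.707, 0.001]
ft_force: [-0.6, -0.4, 1.2]
grip_width: 1.004
```

```bash
python3 - <<'E'
from h import *
o,c=snap('wrist','w_sp.png'); print(o['position'],o['joint_velocities'].round(3))
edgecirc(c,200,50,380,250,.0125,.021)
edgecirc(c,200,50,380,250,.050,.057)
edgecirc(c,200,50,380,250,.066,.075)
edgecirc(c,200,50,380,250,.050,.075)
E
```

```text
[0.53478926 0.00820254 0.23020748] [-0.003 -0.003 -0.007 -0.003  0.     0.001 -0.007]Traceback (most recent call last):
  File "<stdin>", line 3, in <module>
  File "h.py", line 38, in edgecirc
    W=cloud(c);z=W[...,2];m=np.zeros(z.shape,np.uint8);m[v0:v1,u0:u1]=((z>lo)&(z<hi))[v0:v1,u0:u1]
  File "h.py", line 17, in cloud
    P=np.stack([(u-cx)/f*z,(v-cy)/f*z,z],-1); T=camT(c)
                                                ~~~~^^^
  File "h.py", line 14, in camT
    T=np.eye(4);T[:3,:3]=Rq(c['rot']);T[:3,3]=c['pos']; return T@c['T_tool_cam']
                            ~^^^^^^^
KeyError: 'rot'
```

View pics/w_sp.png

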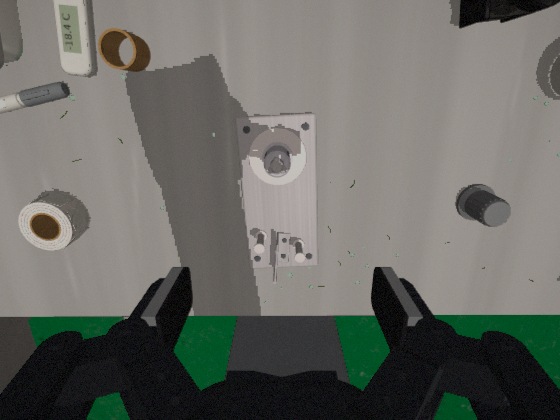

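```bash
python3 - <<'E'
from h import *
c=load('w_sp.png')
for a in((.0125,.021),(.050,.057),(.066,.075),(.050,.075)): edgecirc(c,200,50,380,250,*a)
print('roll');edgecirc(c,10,180,100,260,.033,.039)
print('cap');edgecirc(c,440,170,530,250,.04,.048)
W=cloud(c);print(np.nanmedian(W[200:280,330:420,2]))
im=cv2.imread('pics/w_sp.png')[100:280,200:340];cv2.imwrite('pics/w_sp_z.png',cv2.resize(im,None,fx=4,fy=3.3,interpolation=3))
E
```

```text
px 163 ellipse [277.2 156. ] [56.5 56.7] h 0.0158 circ [0.5514 0.012 ] r 0.0321 ellc [0.5524 0.012  0.0158]
px 76 ellipse [276.8 163.6] [26.1 26.4] h 0.0534 circ [0.5514 0.0119] r 0.0135 ellc [0.5516 0.0119 0.0534]
px 47 ellipse [276.7 166.7] [15.  15.3] h 0.0685 circ [0.5518 0.0119] r 0.0073 ellc [0.5518 0.0118 0.0685]
px 76 ellipse [276.8 163.6] [26.1 26.4] h 0.0542 circ [0.5516 0.0119] r 0.0134 ellc [0.5518 0.0119 0.0542]
roll
px 159 ellipse [ 45.7 225.6] [44.7 56.8] h 0.0358 circ [0.4759 0.2783] r 0.0302 ellc [0.4767 0.2783 0.0358]
cap
px 85 ellipse [495.2 212.8] [25.  30.9] h 0.0436 circ [ 0.4932 -0.2295] r 0.0159 ellc [ 0.4934 -0.2295  0.0436]
-9.199443544205543e-05
```

View pics/w_sp_z.png

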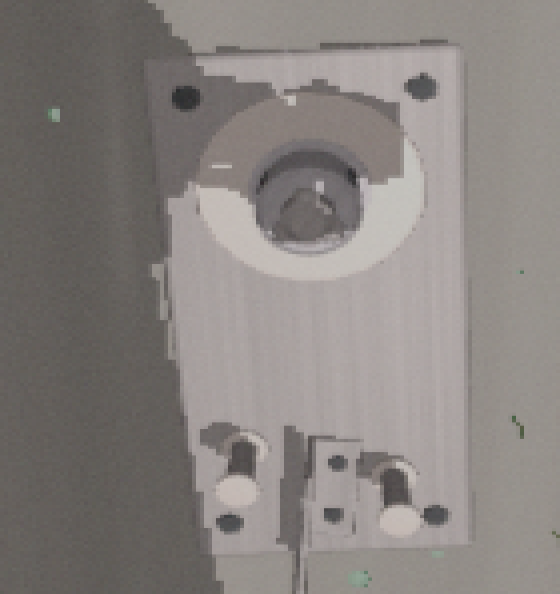

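>>> {"method": "send_rows", "body": {"motion": [[100, 0.004, 0, -0.02, 0, 0, 0], [100, 0.012, 0, -0.055, 0, 0, 0], [100, 0.02, 0.01, -0.09, 0, 0, 0], [100, 0.028, 0.02, -0.125, 0, 0, 0], [100, 0.036, 0.03, -0.16, 0, 0, 0], [100, 0.044, 0.045, -0.195, 0, 0, 0], [100, 0.052, 0.06, -0.23, 0, 0, 0], [100, 0.058, 0.07, -0.26, 0, 0, 0], [100, 0.059, 0.08, -0.272, 0, 0, 0], [100, 0.059, 0.08, -0.272, 0, 0, 0]]}}

```text
clock: 3.17
position: [0.4741, 0.285, 0.1485]
ee_rot: [-0.002, 0.707, -0.707, 0.0]
ft_force: [-1.0, -0.4, 0.2]
grip_width: 1.0
```

>>> {"method": "send_rows", "body": {"motion": [[100, 0, 0, 0, 0, 0, 0], [100, 0, 0, 0, 0, 0, 0]]}}

```text
clock: 3.33
position: [0.4769, 0.2811, 0.1506]
ee_rot: [-0.001, -0.707, 0.707, 0.001]
ft_force: [0.2, -0.2, -0.5]
grip_width: 1.001
```

```bash
sed -i "s/    return o,c/    c['pos']=o['position'];c['rot']=o['ee_rot']; return o,c/" h.py; python3 - <<'E'
from h import *
o,c=snap('wrist','w_roll.png'); print(o['position'],o['joint_velocities'].round(3))
edgecirc(c,150,30,400,330,.033,.039)
plan([.476,.278,.15],np.pi/2)
E
```

```text
[0.47694659 0.28112208 0.1505842 ] [ 0.009 -0.009  0.    -0.005 -0.001 -0.001 -0.002]
px 209 ellipse [282.4 198.5] [66.9 69.6] h 0.0358 circ [0.4759 0.2794] r 0.0299 ellc [0.4769 0.2794 0.0358]
pos [0.4771 0.2811 0.1508] shift [0.0011 0.0008 0.0031] turn [-0.0006 -0.0029 -0.001 ] t 3.38 F [-0.1 -0.4  1.4] w 1.0
```

View pics/w_roll.png

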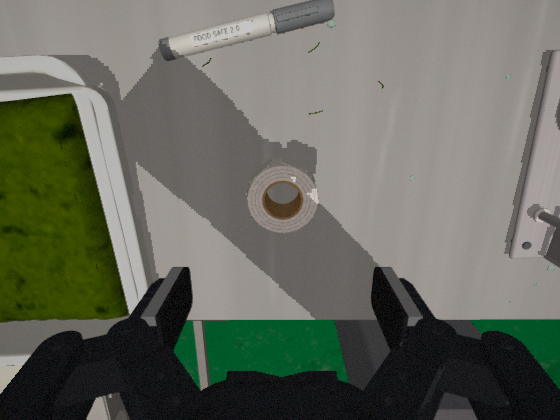

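>>> {"method": "send_rows", "body": {"motion": [[100, 0.001, 0.03, 0.0015, 0, -0.003, 0], [100, 0.001, 0.065, 0.0015, 0, -0.003, 0], [100, 0.001, 0.1, 0.0015, 0, -0.003, 0], [100, 0.001, 0.125, 0.0015, 0, -0.003, 0], [100, 0.001, 0.14, 0.0015, 0, -0.003, 0], [100, 0.001, 0.147, 0.0015, 0, -0.003, 0], [100, 0.001, 0.147, 0.0015, 0, -0.003, 0], [100, 0.001, 0.147, 0.0015, 0, -0.003, 0]]}}

```text
clock: 4.05
position: [0.4759, 0.2809, 0.0043]
ee_rot: [-0.0, 0.707, -0.707, 0.001]
ft_force: [-0.0, -0.8, 0.5]
grip_width: 1.004
```

>>> {"method": "send_rows", "body": {"motion": [[50, 0, 0, 0, 0, 0, 0], [50, 0, 0, 0, 0, 0, 0], [50, 0, 0, 0, 0, 0, 0], [50, 0, 0, 0, 0, 0, 0], [50, 0, 0, 0, 0, 0, 0], [50, 0, 0, 0, 0, 0, 0]], "squeeze": 40}}

```text
clock: 4.55
position: [0.476, 0.2816, 0.005]
ee_rot: [-0.0, 0.707, -0.707, 0.002]
ft_force: [-2.2, -2.4, 9.0]
grip_width: 0.707
```

>>> {"method": "send_rows", "body": {"motion": [[50, 0, 0, 0, 0, 0, 0], [50, 0, -0.01, 0, 0, 0, 0], [50, 0, -0.03, 0, 0, 0, 0], [50, 0, -0.06, 0, 0, 0, 0], [50, 0, -0.09, 0, 0, 0, 0], [50, 0, -0.115, 0, 0, 0, 0], [50, 0, -0.125, 0, 0, 0, 0], [50, 0, -0.125, 0, 0, 0, 0], [50, 0, -0.125, 0, 0, 0, 0]]}}

```text
clock: 5.3
position: [0.475, 0.2811, 0.1282]
ee_rot: [0.001, -0.707, 0.707, -0.001]
ft_force: [-0.2, 0.4, -1.0]
grip_width: 0.706
```

```bash
python3 - <<'E'
from h import *
o,c=snap('wrist','w_held.png'); print(o['position'],Rq(o['ee_rot']).round(4),o['joint_velocities'].round(3))
W=cloud(c); print(W[300:400:10,281,2].round(3))
E
```

```text
[0.47495968 0.28107352 0.12817319] [[-1.0e+00  6.0e-04  2.6e-03]
 [-2.6e-03 -3.0e-04 -1.0e+00]
 [-6.0e-04 -1.0e+00  3.0e-04]] [-0.005  0.028  0.01   0.027  0.004 -0.005 -0.003]
[ 0.132  0.14   0.148  0.155  0.159  0.16   0.159 -0.799  0.204  0.207]
```

View pics/w_held.png

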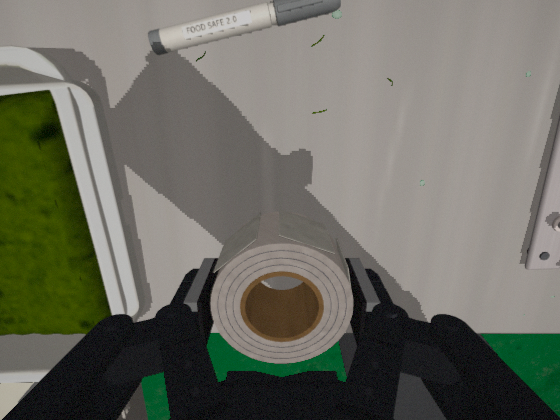

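The roll is held upright. Its top rim is centred near (282,305), between the pads. Next I'll measure where it sits in the hand.

```bash
python3 - <<'E'
from h import *
c=load('w_held.png');W=cloud(c);z=W[...,2]
sub=z[250:370,205:360]; print(np.nanpercentile(sub[(sub>.1)&(sub<.2)],[5,25,50,75,95]).round(4))
h=np.nanmedian(sub[(sub>.155)&(sub<.165)]);print('h',h)
m=((z>h-.003)&(z<h+.003)).astype(np.uint8); m[:,:205]=0;m[:,360:]=0;m[:245]=0;m[370:]=0
# inner hole: brown core edge by colour
im=c['pixels'].astype(int); hsv=cv2.cvtColor(c['pixels'],cv2.COLOR_RGB2HSV)
b=((hsv[...,1]>90)&(hsv[...,0]<25)).astype(np.uint8);b[:,:205]=0;b[:,360:]=0;b[:250]=0;b[350:]=0
for nm,mm in(('top',m),('brown',b)):
    k=max(cv2.findContours(mm,cv2.RETR_EXTERNAL,cv2.CHAIN_APPROX_NONE)[0],key=cv2.contourArea)
    el=cv2.fitEllipse(k);e=np.array([ray(c,u,v,h)[:2] for u,v in k[:,0]]);cc,r=circ(e);print(nm,el[0],el[1],'circ',cc.round(4),r.round(4),'rel',(cc-c['pos'][:2]).round(4),'ell',ray(c,*el[0],h).round(4))
    res=np.hypot(*(e-cc).T)-r;print(np.percentile(res,[0,5,50,95,100]).round(4))
    # normals/tilt
P=W[m>0];P=P[np.isfinite(P[:,0])];A=np.c_[P[:,:2],np.ones(len(P))];print('plane',np.linalg.lstsq(A,P[:,2],rcond=None)[0])
E
```

```text
[0.1354 0.1553 0.1586 0.1591 0.16  ]
h 0.15883161652363884
top (281.5989685058594, 302.3107604980469) (119.93760681152344, 149.56739807128906) circ [0.475  0.2803] 0.0306 rel [ 0.     -0.0008] ell [0.4772 0.2803 0.1588]
[-0.0018 -0.0014 -0.0003  0.0022  0.0034]
brown (281.5009460449219, 306.1822814941406) (68.91307067871094, 82.23638153076172) circ [0.4746 0.2803] 0.0173 rel [-0.0004 -0.0007] ell [0.4753 0.2804 0.1588]
[-0.0003 -0.0002 -0.      0.0002  0.0003]
plane [-1.80619078e-03  2.37347501e-06  1.59639217e-01]
```

>>> {"method": "send_rows", "body": {"motion": [[50, 0, 0, 0.015, 0, 0, 0], [50, 0.001, 0, 0.045, 0, 0, 0], [50, 0.002, 0, 0.08, 0, 0, 0], [50, 0.003, 0, 0.115, 0, 0, 0], [50, 0.004, 0, 0.15, 0, 0, 0], [50, 0.005, 0, 0.185, 0, 0, 0], [50, 0.005, 0.01, 0.22, 0, 0, 0], [50, 0.005, 0.02, 0.25, 0, 0, 0], [50, 0.005, 0.028, 0.267, 0, 0, 0], [50, 0.005, 0.028, 0.267, 0, 0, 0]]}}

```text
clock: 6.18
position: [0.4684, 0.0096, 0.097]
ee_rot: [0.001, -0.707, 0.708, 0.003]
ft_force: [-0.6, 1.1, -1.5]
grip_width: 0.709
```

>>> {"method": "send_rows", "body": {"motion": [[50, 0, 0, 0, 0, 0, 0], [50, 0, 0, 0, 0, 0, 0], [50, 0, 0, 0, 0, 0, 0]]}}

```text
clock: 6.43
position: [0.4706, 0.0155, 0.1001]
ee_rot: [-0.002, 0.707, -0.707, 0.001]
ft_force: [0.1, 0.6, -0.5]
grip_width: 0.708
```

```bash
python3 - <<'E'
from h import *
o,c=snap('wrist','w_a.png'); print(o['position'],o['joint_velocities'].round(3))
for a in((.0125,.021),(.050,.057),(.062,.075)):
  try: edgecirc(c,180,5,380,230,*a)
  except Exception as e: print(e)
E
```

```text
[0.47057162 0.01553798 0.10005578] [-0.002 -0.005 -0.002 -0.005 -0.     0.001  0.002]
px 280 ellipse [286.1  97.2] [ 95.2 100.2] h 0.0159 circ [0.5511 0.0121] r 0.0322 ellc [0.5527 0.0121 0.0159]
px 138 ellipse [286.9 100.4] [47.9 50.2] h 0.0535 circ [0.5511 0.0121] r 0.0135 ellc [0.5515 0.0121 0.0535]
px 95 ellipse [287.3 101.3] [31.3 33.5] h 0.0682 circ [0.5512 0.0121] r 0.0079 ellc [0.5513 0.0121 0.0682]
```

View pics/w_a.png

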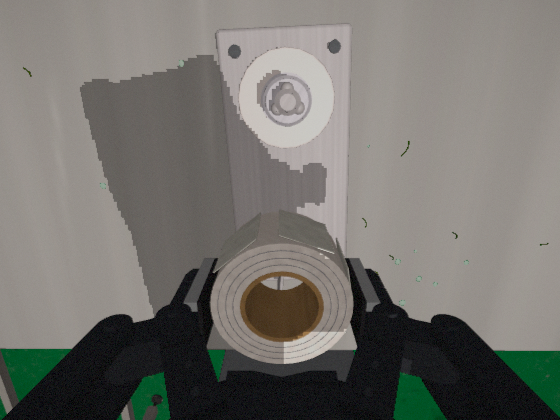

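>>> {"method": "send_rows", "body": {"motion": [[50, -0.01, 0, 0.001, 0, 0, 0], [50, -0.03, 0, 0.002, 0, 0, 0], [50, -0.05, 0, 0.0027, 0, 0, 0], [50, -0.07, 0, 0.0027, 0, 0, 0], [50, -0.08, 0, 0.0027, 0, 0, 0], [50, -0.081, 0, 0.0027, 0, 0, 0], [50, -0.081, 0, 0.0027, 0, 0, 0], [50, -0.081, 0, 0.0027, 0, 0, 0]]}}

```text
clock: 7.15
position: [0.5514, 0.0122, 0.1001]
ee_rot: [0.001, -0.707, 0.707, -0.001]
ft_force: [-0.0, -0.4, -0.8]
grip_width: 0.71
```

```bash
python3 - <<'E'
from h import *
o,c=snap('wrist','w_b.png');print(o['position'],Rq(o['ee_rot']).round(4))
ims=[]
for n,(a,b,d,e) in(('scene',(245,170,325,260)),('side',(260,165,340,255))):
    o,c=snap(n,n+'_b.png'); im=cv2.cvtColor(c['pixels'],cv2.COLOR_RGB2BGR)[b:e,a:d]; ims.append(cv2.resize(im,None,fx=5,fy=5,interpolation=3))
cv2.imwrite('pics/ab.png',np.hstack(ims))
E
```

```text
[0.5513679  0.01219992 0.10010294] [[-1.0e+00 -5.0e-04  3.4e-03]
 [-3.4e-03 -0.0e+00 -1.0e+00]
 [ 5.0e-04 -1.0e+00  0.0e+00]]
```

View pics/ab.png

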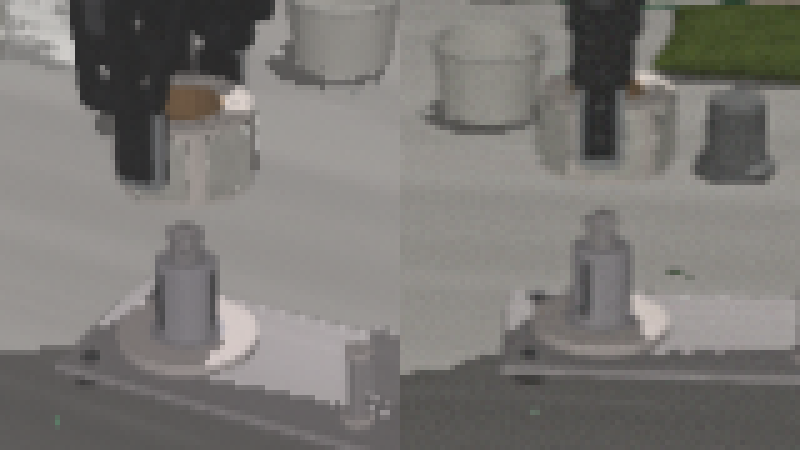

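View pics/w_b.png

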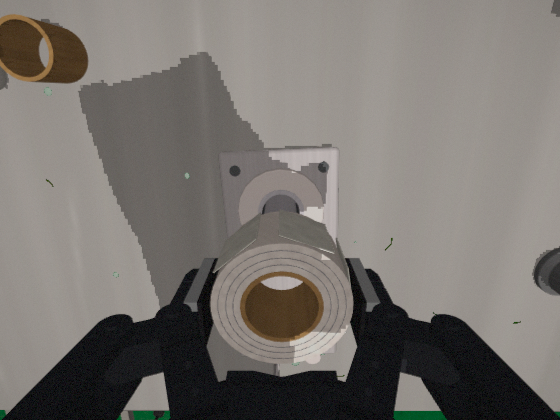

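>>> {"method": "send_rows", "body": {"motion": [[50, 0, 0.008, -0.0005, 0, -0.003, 0], [50, 0, 0.016, -0.0005, 0, -0.003, 0], [50, 0, 0.024, -0.0005, 0, -0.003, 0], [50, 0, 0.032, -0.0005, 0, -0.003, 0], [50, 0, 0.038, -0.0005, 0, -0.003, 0], [50, 0, 0.038, -0.0005, 0, -0.003, 0], [50, 0, 0.038, -0.0005, 0, -0.003, 0]]}}

```text
clock: 7.88
position: [0.5514, 0.0124, 0.0618]
ee_rot: [-0.002, 0.707, -0.707, 0.002]
ft_force: [-0.3, -0.4, -0.4]
grip_width: 0.71
```

```bash
python3 - <<'E'
from h import *
o=get_obs();print(o['position'],o['ft_force'],Rq(o['ee_rot']).round(4))
ims=[]
for n,(a,b,d,e) in(('scene',(245,170,325,260)),('side',(260,165,340,255))):
    o,c=snap(n,n+'_c.png'); im=cv2.cvtColor(c['pixels'],cv2.COLOR_RGB2BGR)[b:e,a:d]; ims.append(cv2.resize(im,None,fx=5,fy=5,interpolation=3))
cv2.imwrite('pics/ac.png',np.hstack(ims))
E
```

```text
[0.55144198 0.0124053  0.06179775] [-0.34525624 -0.44522774 -0.37963233] [[-1.0e+00 -9.0e-04  5.9e-03]
 [-5.9e-03  1.0e-04 -1.0e+00]
 [ 9.0e-04 -1.0e+00 -1.0e-04]]
```

View pics/ac.png

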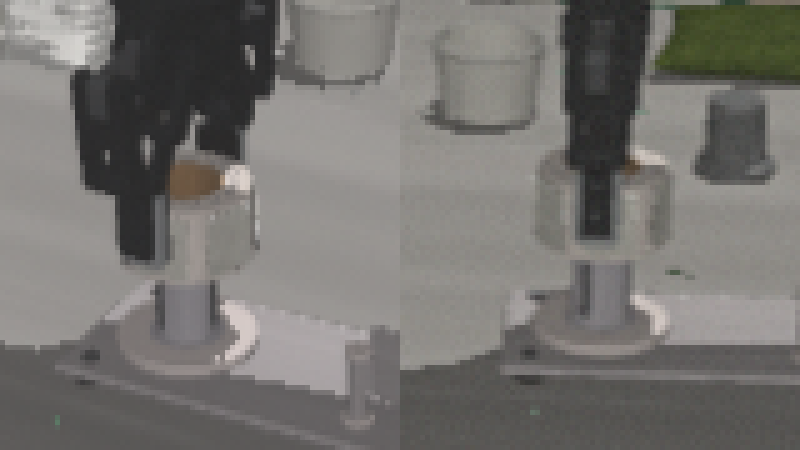

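>>> {"method": "send_rows", "body": {"motion": [[50, 0, 0.004, -0.0003, 0, 0.003, 0], [50, 0, 0.008, -0.0003, 0, 0.003, 0], [50, 0, 0.012, -0.0003, 0, 0.003, 0], [50, 0, 0.012, -0.0003, 0, 0.003, 0]]}}

```text
clock: 8.32
position: [0.5512, 0.0126, 0.0493]
ee_rot: [0.001, -0.707, 0.707, -0.001]
ft_force: [0.1, -0.5, -1.8]
grip_width: 0.708
```

>>> {"method": "send_rows", "body": {"motion": [[50, 0, 0.004, 0, 0, 0, 0], [50, 0, 0.009, 0, 0, 0, 0], [50, 0, 0.014, 0, 0, 0, 0], [50, 0, 0.019, 0, 0, 0, 0], [50, 0, 0.023, 0, 0, 0, 0], [50, 0, 0.026, 0, 0, 0, 0], [50, 0, 0.026, 0, 0, 0, 0]]}}

```text
clock: 8.9
position: [0.5513, 0.0126, 0.0235]
ee_rot: [-0.001, 0.707, -0.707, 0.001]
ft_force: [0.3, 0.0, -1.6]
grip_width: 0.709
```

>>> {"method": "send_rows", "body": {"motion": [[50, 0, 0.001, 0, 0, 0, 0], [50, 0, 0.001, 0, 0, 0, 0]]}}

```text
clock: 9.07
position: [0.5518, 0.0126, 0.0233]
ee_rot: [0.001, -0.707, 0.707, -0.001]
ft_force: [-0.3, -1.1, -1.4]
grip_width: 0.703
```

>>> {"method": "send_rows", "body": {"motion": [[50, 0, 0.001, 0, 0, 0, 0], [50, 0, 0.0015, 0, 0, 0, 0], [50, 0, 0.0015, 0, 0, 0, 0]]}}

```text
clock: 9.32
position: [0.5517, 0.0126, 0.0218]
ee_rot: [0.001, -0.707, 0.707, -0.001]
ft_force: [-0.2, 0.3, -1.7]
grip_width: 0.707
```

>>> {"method": "send_rows", "body": {"motion": [[50, 0, 0.0007, 0, 0, 0, 0], [50, 0, 0.0012, 0, 0, 0, 0], [50, 0, 0.0012, 0, 0, 0, 0]]}}

```text
clock: 9.57
position: [0.5518, 0.0126, 0.0211]
ee_rot: [0.001, -0.707, 0.707, -0.001]
ft_force: [-3.7, -0.2, 4.3]
grip_width: 0.707
```

>>> {"method": "send_rows", "body": {"motion": [[80, 0, 0, 0, 0, 0, 0], [100, 0, 0, 0, 0, 0, 0], [100, 0, 0, 0, 0, 0, 0], [100, 0, 0, 0, 0, 0, 0], [100, 0, -0.01, 0, 0, 0, 0], [100, 0, -0.03, 0, 0, 0, 0], [100, 0, -0.06, 0, 0, 0, 0], [100, 0, -0.09, 0, 0, 0, 0], [100, 0, -0.12, 0, 0, 0, 0], [100, 0, -0.12, 0, 0, 0, 0]]}}

```text
clock: 10.4
position: [0.5548, 0.0132, 0.1474]
ee_rot: [-0.002, -0.707, 0.707, -0.004]
ft_force: [0.4, -1.0, 0.4]
grip_width: 0.999
```

```bash
python3 - <<'E'
from h import *
o,c=snap('wrist','w_d.png');print(o['position'],o['joint_velocities'].round(3))
W=cloud(c)
for a in((.048,.0555),(.066,.075)):
  try: edgecirc(c,180,50,380,300,*a)
  except Exception as e: print(e)
ims=[]
for n,(a,b,d,e) in(('scene',(245,170,325,260)),('side',(260,165,340,255))):
    o,c=snap(n,n+'_d.png'); im=cv2.cvtColor(c['pixels'],cv2.COLOR_RGB2BGR)[b:e,a:d]; ims.append(cv2.resize(im,None,fx=5,fy=5,interpolation=3))
cv2.imwrite('pics/ad.png',np.hstack(ims))
E
```

```text
[0.55480134 0.0132329  0.14741065] [-0.009  0.049  0.011  0.068  0.031 -0.088 -0.026]
px 257 ellipse [282.3 208.8] [71.5 75.6] h 0.0519 circ [0.5521 0.0118] r 0.0302 ellc [0.5533 0.0118 0.0519]
px 61 ellipse [282.  217.8] [19.1 20.4] h 0.0686 circ [0.5521 0.012 ] r 0.0074 ellc [0.5521 0.012  0.0686]
```

View pics/ad.png

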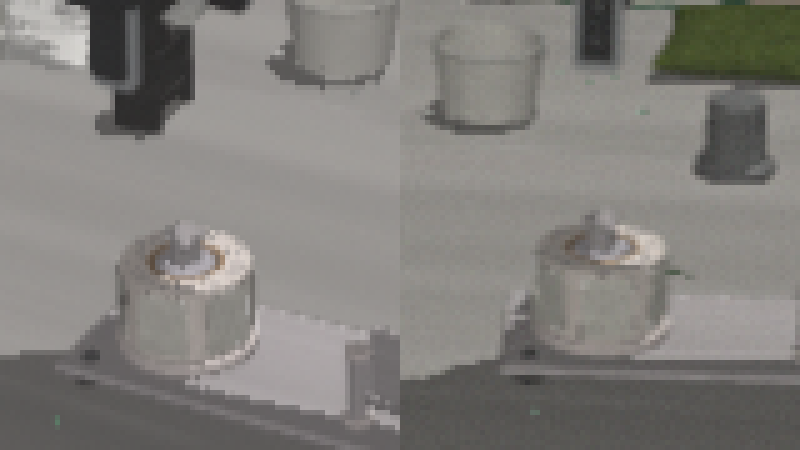

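View pics/w_d.png

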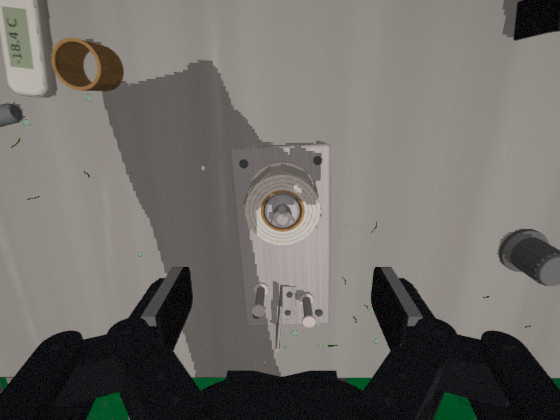

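Scene and side views show the roll flat on the disc, with its top at 51.9 mm (52 expected) and the stud standing out of it. Now the cap.

>>> {"method": "send_rows", "body": {"motion": [[100, 0.005, 0, 0.02, 0, 0, 0], [100, 0.013, 0, 0.055, 0, 0, 0], [100, 0.022, 0, 0.09, 0, 0, 0], [100, 0.03, 0, 0.125, 0, 0, 0], [100, 0.039, 0, 0.16, 0, 0, 0], [100, 0.047, 0, 0.195, 0, 0, 0], [100, 0.055, 0, 0.225, 0, 0, 0], [100, 0.059, 0, 0.242, 0, 0, 0], [100, 0.059, 0, 0.242, 0, 0, 0], [100, 0.059, 0, 0.242, 0, 0, 0]]}}

```text
clock: 11.38
position: [0.4924, -0.23, 0.1394]
ee_rot: [-0.001, 0.707, -0.707, -0.0]
ft_force: [-0.1, 0.7, -0.4]
grip_width: 1.0
```

>>> {"method": "send_rows", "body": {"motion": [[100, 0, 0, 0, 0, 0, 0], [100, 0, 0, 0, 0, 0, 0]]}}

```text
clock: 11.55
position: [0.4937, -0.2279, 0.1402]
ee_rot: [-0.002, 0.707, -0.707, 0.002]
ft_force: [-0.3, 1.0, -0.4]
grip_width: 1.002
```

```bash
python3 - <<'E'
from h import *
o,c=snap('wrist','w_e.png');print(o['position'],o['joint_velocities'].round(3),Rq(o['ee_rot']).round(4))
edgecirc(c,200,50,370,300,.041,.048)
E
```

```text
[ 0.49368008 -0.22786048  0.14017812] [-0.003 -0.007  0.002 -0.001  0.003  0.     0.003] [[-1.0e+00 -5.0e-04  5.1e-03]
 [-5.1e-03  8.0e-04 -1.0e+00]
 [ 5.0e-04 -1.0e+00 -8.0e-04]]
px 125 ellipse [285.3 205.9] [36.4 38.8] h 0.0437 circ [ 0.493  -0.2316] r 0.0154 ellc [ 0.4933 -0.2316  0.0437]
```

View pics/w_e.png

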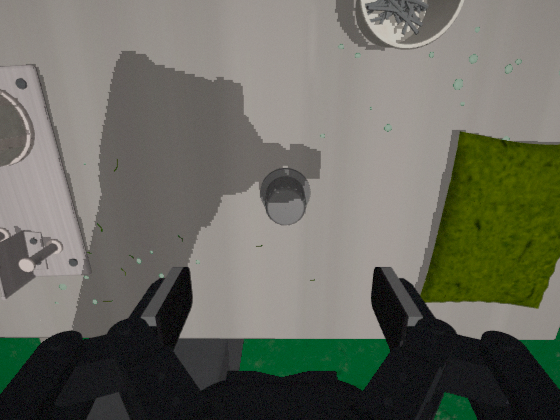

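>>> {"method": "send_rows", "body": {"motion": [[100, 0, 0.03, 0.003, 0, -0.005, 0], [100, 0, 0.06, 0.003, 0, -0.005, 0], [100, 0, 0.09, 0.003, 0, -0.005, 0], [100, 0, 0.11, 0.003, 0, -0.005, 0], [100, 0, 0.12, 0.003, 0, -0.005, 0], [100, 0, 0.124, 0.003, 0, -0.005, 0], [100, 0, 0.124, 0.003, 0, -0.005, 0], [100, 0, 0.124, 0.003, 0, -0.005, 0]]}}

```text
clock: 12.27
position: [0.4943, -0.2325, 0.0178]
ee_rot: [0.002, -0.707, 0.707, -0.003]
ft_force: [0.2, 0.8, 0.1]
grip_width: 1.003
```

>>> {"method": "send_rows", "body": {"motion": [[60, 0, 0, 0, 0, 0, 0], [50, 0, 0, 0, 0, 0, 0], [20, 0, 0, 0, 0, 0, 0], [20, 0, 0, 0, 0, 0, 0], [20, 0, 0, 0, 0, 0, 0], [20, 0, 0, 0, 0, 0, 0], [20, 0, 0, 0, 0, 0, 0], [20, 0, 0, 0, 0, 0, 0]], "squeeze": 70}}

```text
clock: 12.93
position: [0.4939, -0.2329, 0.0174]
ee_rot: [0.002, -0.707, 0.707, -0.003]
ft_force: [-0.6, 0.5, 6.2]
grip_width: 0.375
```

>>> {"method": "send_rows", "body": {"motion": [[20, 0, 0, 0, 0, 0, 0], [20, 0, -0.01, 0, 0, 0, 0], [20, 0, -0.03, 0, 0, 0, 0], [20, 0, -0.06, 0, 0, 0, 0], [20, 0, -0.09, 0, 0, 0, 0], [20, 0, -0.105, 0, 0, 0, 0], [20, 0, -0.11, 0, 0, 0, 0], [20, 0, -0.11, 0, 0, 0, 0], [20, 0, -0.11, 0, 0, 0, 0]]}}

```text
clock: 13.68
position: [0.4929, -0.2324, 0.1259]
ee_rot: [-0.003, 0.707, -0.707, 0.002]
ft_force: [0.0, 1.2, -0.8]
grip_width: 0.378
```

```bash
python3 - <<'E'
from h import *
o,c=snap('wrist','w_f.png');print(o['position'],o['joint_velocities'].round(3),Rq(o['ee_rot']).round(4))
W=cloud(c);print(W[270:360:6,281].round(4))
E
```

```text
[ 0.49288234 -0.23244983  0.12592621] [-0.003  0.02   0.002  0.017  0.    -0.005 -0.002] [[-1.0e+00 -8.0e-04  7.7e-03]
 [-7.7e-03  2.0e-04 -1.0e+00]
 [ 8.0e-04 -1.0e+00 -2.0e-04]]
[[ 5.069e-01 -2.329e-01  1.504e-01]
 [ 5.052e-01 -2.329e-01  1.525e-01]
 [ 5.017e-01 -2.329e-01  1.515e-01]
 [ 4.989e-01 -2.329e-01  1.518e-01]
 [ 4.961e-01 -2.329e-01  1.521e-01]
 [ 4.937e-01 -2.330e-01  1.529e-01]
 [ 4.900e-01 -2.330e-01  1.522e-01]
 [ 4.865e-01 -2.330e-01  1.517e-01]
 [ 4.836e-01 -2.330e-01  1.520e-01]
 [ 4.802e-01 -2.331e-01  1.519e-01]
 [ 4.768e-01 -2.331e-01  1.517e-01]
 [ 3.372e-01 -2.340e-01 -4.000e-04]
 [ 3.288e-01 -2.340e-01 -1.100e-03]
 [-4.439e-01 -2.388e-01 -8.026e-01]
 [-4.693e-01 -2.390e-01 -7.956e-01]]
```

View pics/w_f.png

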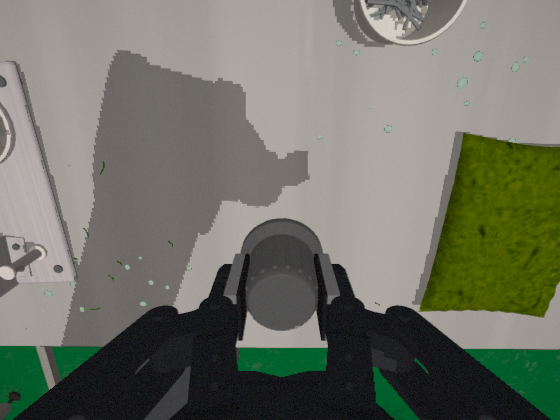

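```bash
python3 - <<'E'
from h import *
c=load('w_f.png');W=cloud(c);z=W[...,2]
for hh in(.1465,.1485):
    m=(z>hh)&(z<.1555)
    mm=np.zeros(z.shape,np.uint8);mm[255:345,235:330]=m[255:345,235:330]
    mm=cv2.morphologyEx(mm,cv2.MORPH_OPEN,np.ones((5,5)))
    k=max(cv2.findContours(mm,0,cv2.CHAIN_APPROX_NONE)[0],key=cv2.contourArea)[:,0]
    print(k.min(0),k.max(0)); h=np.nanmedian(z[mm>0])
    e=np.array([ray(c,u,v,h)[:2] for u,v in k]);cc,r=circ(e);print(h,cc.round(4),r.round(4),(cc-c['pos'][:2]).round(4),e.min(0).round(4),e.max(0).round(4))
P=W[mm>0];A=np.c_[P[:,:2]-cc,np.ones(len(P))];print(np.linalg.lstsq(A,P[:,2],rcond=None)[0])
plan([.4709,.0128,.14],-np.pi/2)
im=cv2.imread('pics/w_f.png')[210:350,210:350];cv2.imwrite('pics/w_fz.png',cv2.resize(im,None,fx=4,fy=4,interpolation=3))
E
```

```text
[243 264] [329 330]
0.15207407872538575 [ 0.4946 -0.2342] 0.0169 [ 0.0017 -0.0017] [ 0.4771 -0.2532] [ 0.5108 -0.2166]
[243 267] [319 330]
0.15215544852163104 [ 0.4933 -0.2332] 0.0157 [ 0.0004 -0.0007] [ 0.4771 -0.2495] [ 0.5094 -0.2166]
[-0.03679419  0.00123256  0.15198822]
pos [ 0.4926 -0.2323  0.1253] shift [ 0.0198 -0.0145 -0.2452] turn [0.0008 0.0078 0.0018] t 13.73 F [ 0.4  0.8 -0.9] w 0.376
```

View pics/w_fz.png

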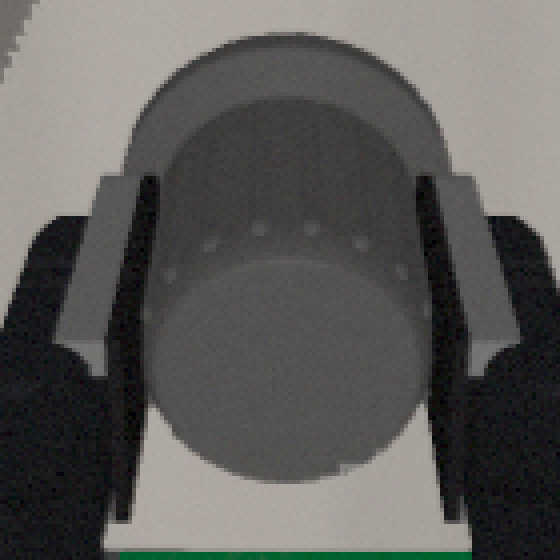

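```bash
python3 - <<'E'
from h import *
c=load('w_f.png')
for p in((281.4,330.6),(281.4,274.5),(245.7,300),(317,300),(281,218.6)):
    h=.152 if p[1]>220 else .114
    print(p,(ray(c,*p,h)[:2]-c['pos'][:2]).round(4))
E
```

```text
(281.4, 330.6) [-0.0162 -0.0008]
(281.4, 274.5) [ 0.0128 -0.0006]
(245.7, 300) [-0.      0.0148]
(317, 300) [ 0.0002 -0.0161]
(281, 218.6) [ 0.0228 -0.0003]
```

>>> {"method": "send_rows", "body": {"motion": [[20, -0.004, 0, -0.015, 0, 0.001, 0], [20, -0.011, 0, -0.045, 0, 0.002, 0], [20, -0.02, 0, -0.08, 0, 0.003, 0], [20, -0.029, 0, -0.115, 0, 0.004, 0], [20, -0.038, 0, -0.15, 0, 0.005, 0], [20, -0.047, 0, -0.185, 0, 0.006, 0], [20, -0.055, 0, -0.215, 0, 0.007, 0], [20, -0.06, 0, -0.238, 0, 0.008, 0], [20, -0.0616, 0, -0.2445, 0, 0.008, 0], [20, -0.0616, 0, -0.2445, 0, 0.008, 0]]}}

```text
clock: 14.57
position: [0.5525, 0.015, 0.1252]
ee_rot: [-0.002, 0.708, -0.707, 0.001]
ft_force: [-1.0, 0.3, -0.1]
grip_width: 0.379
```

>>> {"method": "send_rows", "body": {"motion": [[20, 0, 0, 0, 0, 0, 0], [20, 0, 0, 0, 0, 0, 0], [20, 0, 0, 0, 0, 0, 0]]}}

```text
clock: 14.82
position: [0.5528, 0.0105, 0.1262]
ee_rot: [-0.001, -0.707, 0.707, 0.001]
ft_force: [-0.6, 0.1, -1.5]
grip_width: 0.376
```

```bash
python3 - <<'E'
from h import *
plan([.5523,.0126,.095],-np.pi/2)
ims=[]
for n,(a,b,d,e) in(('scene',(245,170,325,260)),('side',(260,165,340,255))):
    o,c=snap(n,n+'_g.png'); im=cv2.cvtColor(c['pixels'],cv2.COLOR_RGB2BGR)[b:e,a:d]; ims.append(cv2.resize(im,None,fx=5,fy=5,interpolation=3))
cv2.imwrite('pics/ag.png',np.hstack(ims))
E
```

```text
pos [0.5528 0.0105 0.1262] shift [ 0.0005  0.0312 -0.0021] turn [-0.0007 -0.0027  0.0007] t 14.82 F [-0.6  0.1 -1.5] w 0.376
```

View pics/ag.png

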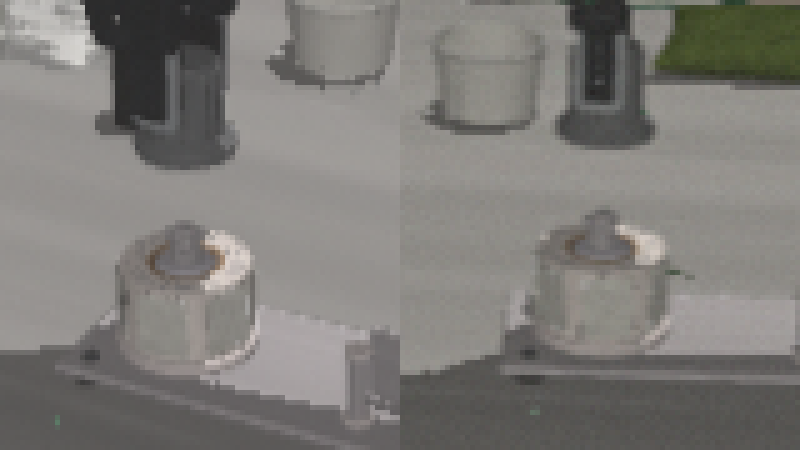

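>>> {"method": "send_rows", "body": {"motion": [[20, 0.0003, 0.005, -0.001, 0, -0.002, 0], [20, 0.0005, 0.013, -0.002, 0, -0.003, 0], [20, 0.0005, 0.021, -0.002, 0, -0.003, 0], [20, 0.0005, 0.029, -0.002, 0, -0.003, 0], [20, 0.0005, 0.034, -0.002, 0, -0.003, 0], [20, 0.0005, 0.034, -0.002, 0, -0.003, 0], [20, 0.0005, 0.034, -0.002, 0, -0.003, 0]], "squeeze": 90}}

```text
clock: 15.5
position: [0.5524, 0.0145, 0.0922]
ee_rot: [-0.001, 0.707, -0.707, 0.001]
ft_force: [-0.7, 1.3, -0.6]
grip_width: 0.367
```

```bash
python3 - <<'E'
from h import *
plan([.5523,.0126,.085],-np.pi/2)
ims=[]
for n,(a,b,d,e) in(('scene',(255,190,305,240)),('side',(275,190,325,240))):
    o,c=snap(n,n+'_h.png'); im=cv2.cvtColor(c['pixels'],cv2.COLOR_RGB2BGR)[b:e,a:d]; ims.append(cv2.resize(im,None,fx=8,fy=8,interpolation=3))
cv2.imwrite('pics/ah.png',np.hstack(ims))
E
```

```text
pos [0.5524 0.0145 0.0922] shift [0.0001 0.0072 0.0019] turn [0.0001 0.003  0.0008] t 15.5 F [-0.7  1.3 -0.6] w 0.367
```

View pics/ah.png

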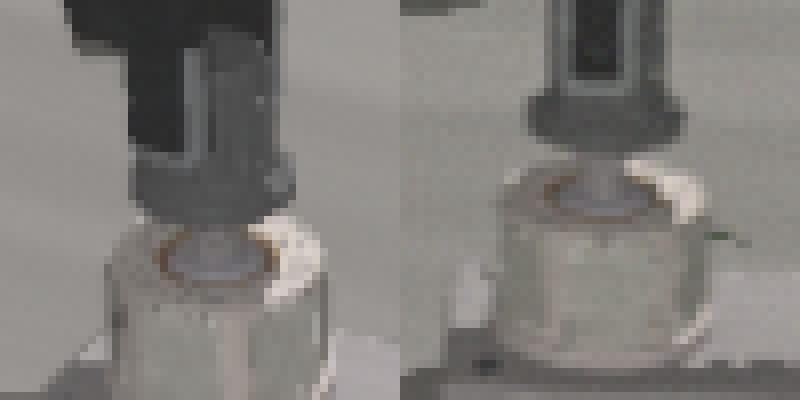

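>>> {"method": "send_rows", "body": {"motion": [[20, -0.0003, 0, 0.001, 0, 0, 0], [20, -0.0003, 0.001, 0.0019, 0, 0, 0], [20, -0.0003, 0.001, 0.0019, 0, 0, 0], [20, -0.0003, 0.001, 0.0019, 0, 0, 0]]}}

```text
clock: 15.93
position: [0.553, 0.0124, 0.0917]
ee_rot: [0.001, -0.707, 0.707, -0.001]
ft_force: [0.4, 0.5, -0.4]
grip_width: 0.371
```

>>> {"method": "send_rows", "body": {"motion": [[20, 0, 0, 0, 0, 0, 0], [20, 0, 0, 0, 0, 0, 0]]}}

```text
clock: 16.1
position: [0.5529, 0.0126, 0.0917]
ee_rot: [0.001, -0.707, 0.707, -0.001]
ft_force: [-0.8, -1.0, -0.8]
grip_width: 0.372
```

>>> {"method": "send_rows", "body": {"motion": [[20, 0, 0.002, 0, 0, 0, 0], [20, 0, 0.004, 0, 0, 0, 0], [20, 0, 0.006, 0, 0, 0, 0], [20, 0, 0.006, 0, 0, 0, 0]]}}

```text
clock: 16.43
position: [0.5526, 0.0125, 0.085]
ee_rot: [0.001, -0.707, 0.707, -0.001]
ft_force: [-0.2, 0.2, -0.3]
grip_width: 0.372
```

>>> {"method": "send_rows", "body": {"motion": [[20, 0, 0.001, 0, 0, 0, 0], [20, 0, 0.002, 0, 0, 0, 0], [20, 0, 0.0025, 0, 0, 0, 0], [20, 0, 0.0025, 0, 0, 0, 0]]}}

```text
clock: 16.77
position: [0.5529, 0.0126, 0.083]
ee_rot: [0.001, -0.707, 0.707, -0.001]
ft_force: [0.0, -0.2, -0.6]
grip_width: 0.37
```

>>> {"method": "send_rows", "body": {"motion": [[20, 0, 0.0007, 0, 0, 0, 0], [20, 0, 0.0014, 0, 0, 0, 0], [20, 0, 0.002, 0, 0, 0, 0], [20, 0, 0.002, 0, 0, 0, 0]]}}

```text
clock: 17.1
position: [0.5533, 0.0128, 0.0819]
ee_rot: [0.001, -0.707, 0.707, -0.001]
ft_force: [-2.3, -0.3, 6.8]
grip_width: 0.371
```

>>> {"method": "send_rows", "body": {"motion": [[20, 0.0003, 0.0006, 0, 0, 0, 0], [20, 0.0003, 0.0012, 0, 0, 0, 0], [20, 0.0003, 0.0012, 0, 0, 0, 0]]}}

```text
clock: 17.35
position: [0.5534, 0.0128, 0.0813]
ee_rot: [0.0, -0.707, 0.707, -0.002]
ft_force: [-2.6, -0.9, 10.7]
grip_width: 0.375
```

>>> {"method": "send_rows", "body": {"motion": [[20, 0.0003, 0.0006, 0, 0, 0, 0], [20, 0.0003, 0.0012, 0, 0, 0, 0], [20, 0.0003, 0.0012, 0, 0, 0, 0]]}}

```text
clock: 17.6
position: [0.5534, 0.0129, 0.0805]
ee_rot: [0.0, -0.707, 0.707, -0.002]
ft_force: [-3.0, 0.3, 11.9]
grip_width: 0.369
```

>>> {"method": "send_rows", "body": {"motion": [[20, 0, 0.0008, 0, 0, 0, 0], [20, 0, 0.0016, 0, 0, 0, 0], [20, 0, 0.0016, 0, 0, 0, 0]]}}

```text
clock: 17.85
position: [0.5528, 0.0128, 0.0775]
ee_rot: [-0.001, 0.707, -0.707, 0.002]
ft_force: [1.2, 0.6, -1.3]
grip_width: 0.373
```

>>> {"method": "send_rows", "body": {"motion": [[20, 0, 0.001, 0, 0, 0, 0], [20, 0, 0.002, 0, 0, 0, 0], [20, 0, 0.003, 0, 0, 0, 0], [20, 0, 0.004, 0, 0, 0, 0], [20, 0, 0.004, 0, 0, 0, 0]]}}

```text
clock: 18.27
position: [0.5519, 0.0122, 0.0727]
ee_rot: [0.001, -0.707, 0.707, -0.001]
ft_force: [0.1, -0.1, -1.3]
grip_width: 0.37
```

>>> {"method": "send_rows", "body": {"motion": [[20, 0, 0.0006, 0, 0, 0, 0], [20, 0, 0.0012, 0, 0, 0, 0], [20, 0, 0.0012, 0, 0, 0, 0], [20, 0, 0.0012, 0, 0, 0, 0]]}}

```text
clock: 18.6
position: [0.5523, 0.0125, 0.0719]
ee_rot: [0.001, -0.707, 0.707, -0.001]
ft_force: [0.2, -0.2, -0.8]
grip_width: 0.371
```

>>> {"method": "send_rows", "body": {"motion": [[20, 0, 0.0006, 0, 0, 0, 0], [20, 0, 0.0012, 0, 0, 0, 0], [20, 0, 0.0012, 0, 0, 0, 0], [20, 0, 0.0012, 0, 0, 0, 0]]}}

```text
clock: 18.93
position: [0.5525, 0.0125, 0.0715]
ee_rot: [0.001, -0.707, 0.707, -0.001]
ft_force: [-3.3, -0.1, 8.2]
grip_width: 0.373
```

>>> {"method": "send_rows", "body": {"motion": [[20, 0, 0.0003, 0, 0, 0, 0], [20, 0, 0.0003, 0, 0, 0, 0], [20, 0, 0.0003, 0, 0, 0, 0], [20, 0, 0.0003, 0, 0, 0, 0], [20, 0, 0.0003, 0, 0, 0, 0], [20, 0, 0.0003, 0, 0, 0, 0]]}}

```text
clock: 19.43
position: [0.5525, 0.0125, 0.0715]
ee_rot: [0.001, -0.707, 0.707, -0.001]
ft_force: [-4.3, -1.1, 9.9]
grip_width: 0.368
```

```bash
python3 - <<'E'
from h import *
print(get_obs()['position'],get_obs()['ft_force'])
o,w=snap('wrist','w_i.png')
ims=[]
for n,(a,b,d,e) in(('scene',(255,190,305,240)),('side',(275,190,325,240))):
    o,c=snap(n,n+'_i.png'); im=cv2.cvtColor(c['pixels'],cv2.COLOR_RGB2BGR)[b:e,a:d]; ims.append(cv2.resize(im,None,fx=8,fy=8,interpolation=3))
cv2.imwrite('pics/ai.png',np.hstack(ims))
W=cloud(w);print('cap top',np.nanmedian(W[290:320,265:300,2]),'roll top',W[185:230:6,281].round(4))
print(get_obs()['position'],get_obs()['ft_force'])
E
```

```text
[0.55251422 0.01253798 0.07145817] [-4.33838095 -1.05965178  9.88109956]
cap top 0.0977480101105109 roll top [[0.5834 0.0121 0.0238]
 [0.5837 0.0121 0.0375]
 [0.5834 0.0121 0.0478]
 [0.5814 0.0121 0.0522]
 [0.5777 0.0121 0.0514]
 [0.5739 0.0121 0.0507]
 [0.5733 0.0121 0.058 ]
 [0.5709 0.0121 0.0603]]
[0.55251244 0.01252589 0.07144948] [-4.79870344 -1.26098279 11.18255906]
```

View pics/ai.png

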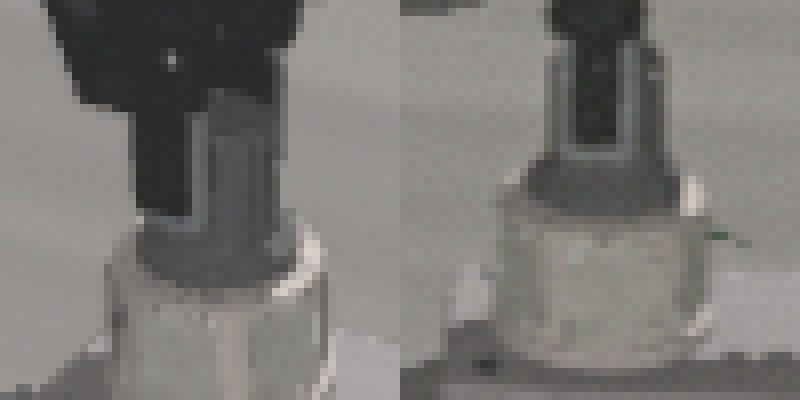

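View pics/w_i.png

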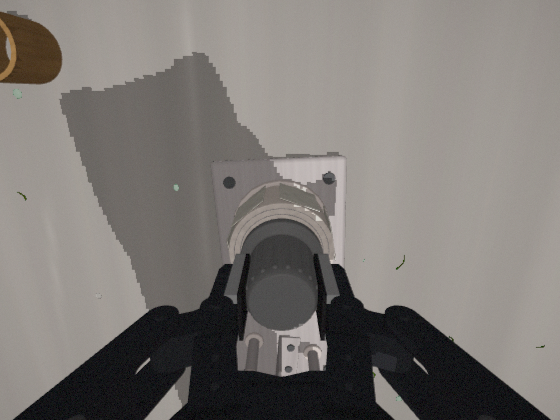

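The cap top is at 97.7 mm (98 mm when home), the cap sits on the spindle shoulder and the force is about 10–11 N. Handing in.

```bash
python3 - <<'E'
from h import *
print(get_obs()['ft_force']);print(hand_in())
E
```

```text
[-4.79870344 -1.26098279 11.18255906]
the job is handed in; nothing more can be done
None
```

The label roll is on the unwinder and released, and the snap cap is pressed fully home. I handed in at about 19.6 s with the gripper still pressing the cap.

- **Roll:** it went down over the spindle with no force until it touched the disc. After release its top was at 51.9 mm, against 52 mm for lying flat.
- **Cap:** the force rose to about 12 N, then dropped at the click, and I kept pressing until it rose again at the shoulder. The cap's top is at 97.7 mm, against 98 mm when fully home.
- **Final push:** the last readings were 9.9 to 11.2 N downward, with about 4–5 N sideways along x. The gripper was set to squeeze at 90 N.
- **Disagreements:** the fixed cameras and the wrist camera differed by about 5 mm in y, so I relied on wrist measurements. The gripper read about 32 mm wide on the 34 mm cap grip.
- **Other objects:** I did not touch the spent core, stamp, pen or tub, but I did not measure their positions again at the end.

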